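# Open a push-and-turn cleaning jar and set its lid and dip basket to drain

## Robot

A 6-joint arm with a two-finger parallel gripper is mounted at the origin on a cart in front of the work surface, level with it; the furniture and walls round the work are solid. World frame = base frame: x ahead of the robot, y to its left, z up, the work surface at z = 0. Lengths are in mm, angles in rad, forces in N, time in s.
With the tool pointing down it reaches from about 300 to 750 mm from the base axis. Payload 8.5 kg.
Tool frame: the origin (TCP) lies on the centre line of the jaws, within the pads' length; the fingertips stand arm.tcp_to_tips ahead of it and the grasp point (between the pads) lies 11 mm behind it (arm.tcp_to_tips is the distance from the TCP to the fingertips, in mm); z points along the fingers, y is the line along which they close (so a half turn about z gives the same grasp; the last joint's range is limited). The gripper opens to 88 mm and grips with 3 to 60 N. Pads are 18 mm wide; open, the fingers measure 123 mm over their backs; the gripper's body (75 mm by 187 mm) begins 45 mm behind the grasp point.
Start: joints at [0.918, 0.381, 1.297, -0, 1.464, -0.215], TCP at [233.161, 498.113, 246.748] pointing down, gripper open.
Joint ranges: [-3.11, 3.11], [-0.89, 2.33], [0.22, 2.48], [-1.42, 4.56], [0.17, 2.85], [-2.88, 2.88]. Speed limits (rad/s): [2.39, 2.39, 3.14, 3.14, 3.14, 3.14].

## Interface

Orientations are given as a 3x3 rotation matrix whose columns are the frame's x, y, z axes.
In Python, from bench import telemetry, camera, sign_off, arm gives the robot as it stands.
- The arm moves only by the shell command python3 -m inch 'ROWS' [OPENING] [FORCE]. ROWS is JSON, a list of rows, each an object with "offset": the shift along the tool's x, y, z in units of 30 mm (1.0 is 30 mm), a list of three; "yaw": the turn about the tool's z in units of 6 degrees (1.0 is 6 degrees). A call has 1 to 5 rows; each row shifts and turns the commanded pose from where the row before left it, along the tool's axes as they then stand; what a row does not reach is not made up. A row lasts 1/10 s, in which the tool goes at most 50 mm and 8.59 degrees, less where a joint would pass 70% of its speed; a pose out of reach is approached as far as the arm can. A call is refused whole if a number of a shift passes 1 or a number of a turn 1, either way. A call with a gripper value outside its range is refused whole. OPENING is the finger opening in mm, from 0 to 88.1, set as the call begins (- or left out, the last holds). The fingers move at their own pace and stop on an object; FORCE is the grip in N (left out, the last holds). Time passes only in rows, so rows that do not move let the fingers close. It gives the time, the measured TCP pose, the force, the opening and the grip force at its end, in the units of the state.
- telemetry.state(): the state, without advancing time (a new reading comes with each control period).
- camera(name): name is "scene" or "top" or "wrist"; returns a dict with "color" (384x512x3 uint8, blue, green, red), "K" (3x3 intrinsics, pixels), "origin" and "attitude" of the camera in the world; the wrist camera has in their place "hand_eye" (4x4, takes a point from camera to tool coordinates, whose origin is the TCP and whose axes are the flange's). Camera axes: x right, y up, looking along -z (the intrinsics and any distortion apply to the point x, -y, -z); pixel columns grow to the right and rows downward; lengths in mm; the calibration is good to about 2 mm. A picture is of the moment at which its call begins: read the wrist's pose just before it. There is no depth.
- sign_off(): hands the job in; it is judged then, once.
The state is a dict: "t": time; "joints": joint angles; "joint_velocities": joint speeds; "joint_efforts": joint torques, N m; "eef_pos": TCP position; "eef_rot": TCP orientation; "force": force on the tool from outside, world axes, zero at the start; "torque": the same for the moment, N m; "gripper_width": opening from 0.0 (shut) to 1.0 (fully open); "finger_force": force on a finger pad.
Only numpy, scipy, OpenCV 4.12 (cv2) and the standard library are available. Lean on these libraries where they do the work, as an engineer would, in place of code of your own. Each camera call takes 0.05 s, during which the arm holds its last target. There are 200 camera calls.

## Task

Open the cleaning jar that leans in the wooden stand: press its child-resistant lid down hard along the leaning jar's axis against the spring, and while it is held down turn it anticlockwise (seen from above the lid) by about 70 degrees until it is free, then lift it off. Lay the lid right way up flat in the light metal drip tray, then draw the dip basket out of the jar by its black handle and stand it upright in the tray too, one in the middle of each end half so that the light tray is loaded evenly. Do not shove or tip the tray, and leave the other things on the table where they are.

Things in the scene. Friction and masses are not known exactly. Their poses are not given: they have to be found in the camera images.
- lid: Grey push-and-turn lid, 75 g, right way up on the jar, whose axis leans 30 degrees from vertical to the stand's front. Origin: centre of its lower edge; z up its axis. Knurled skirt 82 across, 31 high. At rest it turns only 2 degrees; pressed 4.5 to 7 mm down it turns anticlockwise (positive about z), kept down for the first 45 degrees; from 50 to 130 degrees it draws off straight along the axis
- lid_top (a point): centre of the lid's flat top, 31 mm above the lid's origin, axes as the lid's. Here stands the lid's oblong grip: 60 long along x, 42 wide along y (grip its two flat sides), 42 high; 19 mm of flat top is free beside each flat side, where fingertips may press. Once turned free the spring lifts the lid a few mm; raise it 75 mm along the axis to clear the neck and the basket's handle
- mouth (a point): centre of the rim of the jar's neck, fixed to the stand; z up the leaning axis, x where the locked lid's x points (the angle from it to the lid's x is how far the lid is turned). The lid's origin starts 20.7 mm below it along z. White square jar 82x82; round neck 58 across, with two side lugs 70 across, bore 52; the sprung ring on it reaches 7 mm above this point
- seal (a joint): steel sprung ring on the mouth that holds the lid up: 0 at rest, up to 0.007 m as the lid is pressed down; pushes back with 6 N at 0 and 16 N at 0.007
- basket: Steel dip basket, about 0.12 kg, standing in the jar parallel to its axis, hidden by the lid at first; origin under the centre of its round base, z up its stem. Cup 43 across, 40 high, thin stem, black handle at the top; 136 high in all; stands by itself. Draw it 120 mm out along the axis before moving sideways
- handle (a point): point in the basket's black flat handle, 122 mm above the basket's origin, axes as the basket's. The handle is 22 wide along x, 12 thick along y (grip across y) and reaches from 23 mm below to 14 mm above this point; in the jar the ring of the mouth lies 15 mm below it
- stand: heavy wooden wedge-shaped stand, fixed to the table, 112x112, with the square jar fixed in its pocket, leaning 30 degrees towards the stand's front (-x); origin under its centre
- tray: light metal drip tray (45 g) on the table, 200 long along x, 130 wide along y, 25 high, low flared walls; floor 2 mm thick, 188x118 inside, with flat low ribs; origin under its centre. The middles of its end halves lie at +47 and -47 mm along x; the lid goes in one, the basket in the other, either way round, near y = 0
- jar_a: small black pigment jar with grey lid, 44 across, 66 high, upright; origin under its centre. Bystander
- jar_b: like jar_a, 71 high. Bystander
- charcoal: flat dark charcoal box, 115x60x23, lying. Bystander
- long_brush: thin artist's brush, 219 long, lying along its y axis. Bystander

How it is judged:
By the outcome, as a careful person would: the job done as asked, in the order asked, and still so for the second after the job is handed in, with the robot touching nothing.
It also fails if it takes over 62 s, if anything falls off the work surface, if the arm or the gripper's body presses on something with over 40 N, if the wrist force passes 120 N, or if a joint passes its speed limit or range.

## Working session

There is one attempt and no reset: what is moved stays moved. The work goes in short steps, Python scripts to look and compute and a shell command to move; the robot and the scene stay as the last step left them, time stands still between calls to the robot, and variables do not carry over. Pictures are saved under pics/ and viewed, at most 12 in all, crops included, and the job is handed in when it is done.

```bash
ls; mkdir -p pics; cat > h.py <<'E'
import numpy as np, cv2, sys
from bench import telemetry, camera, sign_off, arm
def snap(n,f):
    s=telemetry.state(); c=camera(n); cv2.imwrite('pics/'+f,c['color']); return s,c
E
python3 - <<'E'
from h import *
for n in('scene','top'):
    s,c=snap(n,n+'0.png'); print(n,{k:np.round(v,3).tolist() for k,v in c.items() if k!='color'})
s,c=snap('wrist','wrist0.png'); print({k:np.round(v,3).tolist() for k,v in c.items() if k!='color'})
print(s); print(arm.tcp_to_tips,[a for a in dir(arm) if a[0]!='_'])
a=cv2.imread('pics/scene0.png');b=cv2.imread('pics/top0.png')
cv2.imwrite('pics/both0.png',cv2.resize(np.vstack([a,b]),(800,1200))[:1200])
E
python3 -m inch --help | head -30
```

```text
pics
scene {'K': [[348.629, 0.0, 252.674], [0.0, 348.629, 194.792], [0.0, 0.0, 1.0]], 'origin': [34.156, -192.799, 628.311], 'attitude': [[0.805, 0.342, -0.484], [-0.593, 0.471, -0.653], [0.004, 0.813, 0.582]]}
top {'K': [[462.28, 0.0, 250.513], [0.0, 462.28, 193.111], [0.0, 0.0, 1.0]], 'origin': [243.439, 348.442, 1015.305], 'attitude': [[0.018, 0.973, -0.23], [-1.0, 0.018, -0.002], [0.002, 0.23, 0.973]]}
{'K': [[275.729, 0.0, 255.076], [0.0, 275.729, 192.108], [0.0, 0.0, 1.0]], 'hand_eye': [[-0.001, 0.955, 0.296, 76.214], [1.0, 0.0, 0.001, 0.134], [0.001, 0.296, -0.955, -137.619], [0.0, 0.0, 0.0, 1.0]]}
{'t': 0.1, 'joints': array([ 9.17703233e-01,  3.81147814e-01,  1.29809318e+00,  2.99626644e-05,
        1.46358001e+00, -2.15324156e-01]), 'joint_velocities': array([ 0.00039159, -0.00354482, -0.00345124,  0.00016211, -0.00099101,
        0.00080213]), 'joint_efforts': array([ 2.41849797e-03, -4.38649213e+01, -2.24911237e+01,  7.13946414e-02,
        3.42109753e-02, -4.65311996e-05]), 'eef_pos': array([233.03398406, 497.96222371, 246.220151  ]), 'eef_rot': array([[-9.05698229e-01,  4.23922311e-01, -7.70062938e-04],
       [ 4.23922910e-01,  9.05697769e-01, -9.57464923e-04],
       [ 2.91553542e-04, -1.19362161e-03, -9.99999245e-01]]), 'force': array([-0.01902076, -0.19926443,  0.46391418]), 'torque': array([-0.00127734,  0.00540615,  0.02295317]), 'finger_force': 0.0, 'gripper_width': 0.9952898797296671}
8.0 ['IKError', 'tcp_to_tips']invalid input: not JSON, or not a number
```

View pics/top0.png

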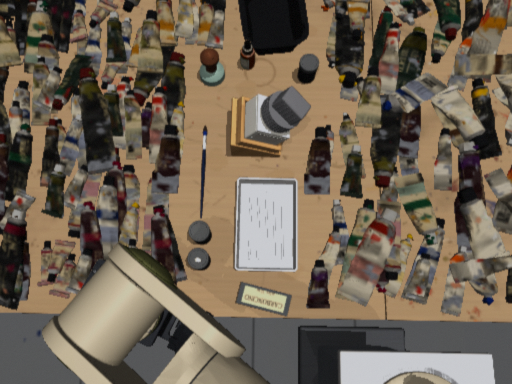

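View pics/scene0.png

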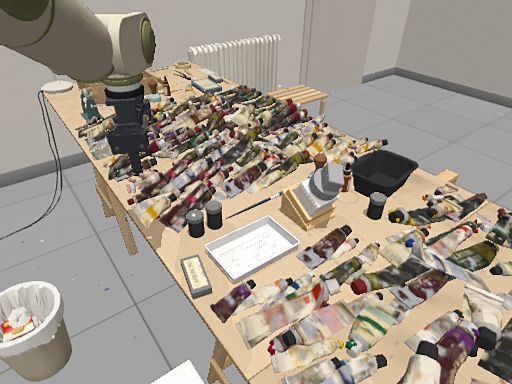

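```bash
python3 -m inch '[{"offset":[0,0,0],"yaw":0,"pitch":0}]' ; python3 - <<'E'
import cv2,numpy as np
a=cv2.imread('pics/top0.png')[80:165,220:320];b=cv2.imread('pics/scene0.png')[150:235,275:375]
cv2.imwrite('pics/z0.png',np.vstack([cv2.resize(a,(700,595),interpolation=2),cv2.resize(b,(700,595),interpolation=2)])) 
cv2.imwrite('pics/z0.png',np.hstack([cv2.resize(a,(400,340),interpolation=2),cv2.resize(b,(400,340),interpolation=2)])) 
E
```

```text
invalid input at $[0]: expected keys offset, yaw
```

View pics/z0.png

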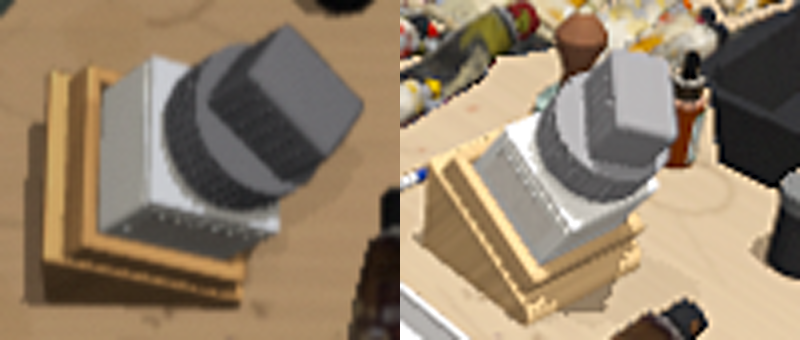

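```bash
cat >> h.py <<'E'
CAM={'scene':([[348.629,0,252.674],[0,348.629,194.792],[0,0,1]],[34.156,-192.799,628.311],[[0.805,0.342,-0.484],[-0.593,0.471,-0.653],[0.004,0.813,0.582]]),
'top':([[462.28,0,250.513],[0,462.28,193.111],[0,0,1]],[243.439,348.442,1015.305],[[0.018,0.973,-0.23],[-1,0.018,-0.002],[0.002,0.23,0.973]])}
Kw=np.array([[275.729,0,255.076],[0,275.729,192.108],[0,0,1]])
HE=np.array([[-0.001,0.955,0.296,76.214],[1,0,0.001,0.134],[0.001,0.296,-0.955,-137.619],[0,0,0,1]])
def wcam(s): # wrist K,o,R
    R=np.array(s['eef_rot']); return Kw, R@HE[:3,3]+np.array(s['eef_pos']), R@HE[:3,:3]
def ray(cam,px):
    K,o,R=[np.array(v) for v in cam]; p=np.linalg.solve(K,[px[0],px[1],1]); d=R@[p[0],-p[1],-p[2]]; return o,d/np.linalg.norm(d)
def onz(cam,px,z):
    o,d=ray(cam,px); return o+d*(z-o[2])/d[2]
def proj(cam,P):
    K,o,R=[np.array(v) for v in cam]; q=R.T@(np.array(P)-o); q=K@[q[0],-q[1],-q[2]]; return q[:2]/q[2]
def tri(obs): # list of (cam,px)
    A=np.zeros((3,3));b=np.zeros(3);L=[]
    for c,p in obs:
        o,d=ray(c,p);M=np.eye(3)-np.outer(d,d);A+=M;b+=M@o;L.append((o,d))
    X=np.linalg.solve(A,b); return X,[round(float(np.linalg.norm(np.cross(X-o,d))),1) for o,d in L]
E
python3 - <<'E'
from h import *
np.set_printoptions(precision=1,suppress=True)
T,S=CAM['top'],CAM['scene']
c4=lambda x,y:(220+x/4,80+y/4); s4=lambda x,y:(275+x/4,150+y/4)
print('block',tri([(T,c4(305,85)),(S,s4(643,90-0) if 0 else s4(243,85))]))
for n,p in dict(tl=(236,179),tr=(297,179),bl=(235,270),br=(298,270)).items(): print('tray',n,onz(T,p,25))
for n,p in dict(ja=(199,231),jb=(198,258)).items(): print(n,onz(T,p,68))
for n,p in dict(cjar=(308,63),).items(): print(n,onz(T,p,45))
print('char',onz(T,(264,297),23),'brush',onz(T,(205,128),5),onz(T,(201,218),5))
for p in [(25,300),(243,303),(50,70)]: print('stand',onz(T,c4(*p),10))
E
```

```text
block (array([623.8, 265.1, 184.9]), [0.5, 0.5])
tray tl [509.1 383.2  25. ]
tray tr [511.6 247.9  25. ]
tray bl [309.6 380.3  25. ]
tray br [312.  246.9  25. ]
ja [385.  455.3  68. ]
jb [329.5 455.   68. ]
cjar [784.3 223.1  45. ]
char [254.9 318.2  23. ] brush [635.7 459.    5. ] [423.5 459.3   5. ]
stand [569.3 407.4  10. ]
stand [569.8 283.2  10. ]
stand [711.1 397.   10. ]
```

```bash
M='python3 -m inch'
R5='[{"offset":[-1,-0.1,-0.1],"yaw":0},{"offset":[-1,-0.1,-0.1],"yaw":0},{"offset":[-1,-0.1,-0.1],"yaw":0},{"offset":[-1,-0.1,-0.1],"yaw":0},{"offset":[-1,-0.1,-0.1],"yaw":0}]'
echo skip
```

```text
skip
```

```bash

python3 -m inch '[{"offset":[-1,-0.1,-0.1],"yaw":0},{"offset":[-1,-0.1,-0.1],"yaw":0},{"offset":[-1,-0.1,-0.1],"yaw":0},{"offset":[-1,-0.1,-0.1],"yaw":0},{"offset":[-1,-0.1,-0.1],"yaw":0}]'
python3 -m inch '[{"offset":[-1,-0.1,-0.1],"yaw":0},{"offset":[-1,-0.1,-0.1],"yaw":0},{"offset":[-1,-0.1,-0.1],"yaw":0},{"offset":[-1,-0.1,-0.1],"yaw":0},{"offset":[-1,-0.1,-0.1],"yaw":0}]'
python3 -m inch '[{"offset":[-1,-0.1,-0.1],"yaw":0},{"offset":[-1,-0.1,-0.1],"yaw":0},{"offset":[-1,-0.1,-0.1],"yaw":0},{"offset":[-1,-0.1,-0.1],"yaw":0},{"offset":[-1,-0.1,-0.1],"yaw":0}]'
python3 -m inch '[{"offset":[0,0,0],"yaw":0},{"offset":[0,0,0],"yaw":0}]'
python3 - <<'E'
from h import *
import pickle
s,c=snap('wrist','w1.png'); pickle.dump(s,open('s1.pkl','wb'));print(s['eef_pos'],s['joints'])
E
python3 -m inch '[{"offset":[0,0,0],"yaw":1},{"offset":[0,0,0],"yaw":1},{"offset":[0,0,0],"yaw":1},{"offset":[0,0,0],"yaw":1},{"offset":[0,0,0],"yaw":1}]' >/dev/null
python3 -m inch '[{"offset":[0,0,0],"yaw":1},{"offset":[0,0,0],"yaw":1},{"offset":[0,0,0],"yaw":1},{"offset":[0,0,0],"yaw":1},{"offset":[0,0,0],"yaw":1}]' >/dev/null
python3 -m inch '[{"offset":[0,0,0],"yaw":1},{"offset":[0,0,0],"yaw":1},{"offset":[0,0,0],"yaw":1},{"offset":[0,0,0],"yaw":1},{"offset":[0,0,0],"yaw":1}]' >/dev/null
python3 -m inch '[{"offset":[0,0,0],"yaw":1},{"offset":[0,0,0],"yaw":1},{"offset":[0,0,0],"yaw":1},{"offset":[0,0,0],"yaw":0},{"offset":[0,0,0],"yaw":0}]'
python3 - <<'E'
from h import *
import pickle
s,c=snap('wrist','w2.png'); pickle.dump(s,open('s2.pkl','wb'));print(s['eef_pos'],s['joints'],s['eef_rot'])
a,b=[cv2.imread(f'pics/w{i}.png') for i in(1,2)]
cv2.imwrite('pics/w12.png',cv2.resize(np.hstack([a[20:370,56:456],b[20:370,56:456]]),(800,350)))
E
```

```text
t: 0.65
eef_pos: [363.5, 420.1, 261.7]
eef_rot: [[-0.906, 0.424, -0.0], [0.424, 0.906, -0.0], [0.0, -0.0, -1.0]]
force: [-0.3, 0.1, 0.9]
gripper_width: 0.999
finger_force: 0.0
t: 1.15
eef_pos: [493.1, 343.0, 276.6]
eef_rot: [[-0.906, 0.424, -0.001], [0.424, 0.906, -0.0], [0.0, -0.0, -1.0]]
force: [-0.5, 0.0, 0.7]
gripper_width: 0.999
finger_force: 0.0
t: 1.65
eef_pos: [622.6, 265.8, 291.5]
eef_rot: [[-0.906, 0.424, -0.001], [0.424, 0.906, -0.0], [0.001, -0.0, -1.0]]
force: [0.7, -0.4, -0.1]
gripper_width: 1.0
finger_force: 0.0
t: 1.85
eef_pos: [621.7, 266.4, 291.0]
eef_rot: [[-0.905, 0.425, -0.001], [0.425, 0.905, -0.0], [0.001, -0.001, -1.0]]
force: [-0.4, -0.0, 0.2]
gripper_width: 1.001
finger_force: 0.0
[621.65364284 266.38260043 290.99266664] [ 2.30136941e-01  5.99361546e-01  7.96889245e-01  2.24563518e-04
  1.74664152e+00 -9.02104131e-01]
t: 3.9
eef_pos: [621.0, 267.2, 292.0]
eef_rot: [[0.68, 0.733, 0.0], [0.733, -0.68, 0.0], [0.0, -0.0, -1.0]]
force: [1.1, 0.9, -0.2]
gripper_width: 1.003
finger_force: 0.0
[620.97097449 267.22870842 291.96133213] [2.31669407e-01 5.97861423e-01 7.96972531e-01 5.43969918e-05
 1.74674561e+00 9.79837156e-01] [[ 6.80290000e-01  7.32943051e-01  4.39813534e-07]
 [ 7.32943050e-01 -6.80289999e-01  5.51309835e-05]
 [ 4.07070720e-05 -3.71826985e-05 -9.99999998e-01]]
```

View pics/w12.png

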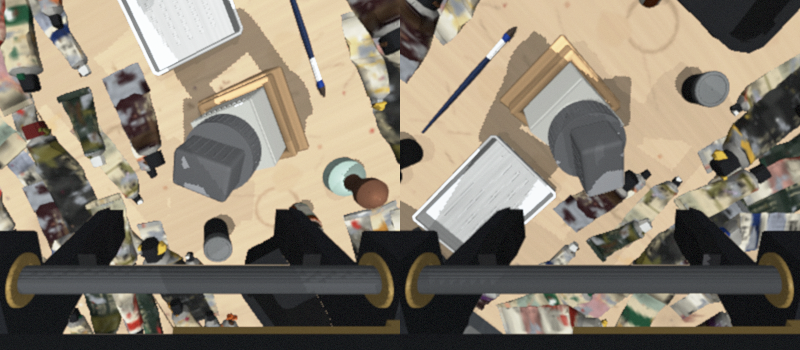

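```bash
python3 - <<'E'
import cv2,numpy as np
a=cv2.imread('pics/w1.png')[95:235,215:355];b=cv2.imread('pics/w2.png')[75:225,165:305]
f=lambda i:cv2.resize(cv2.convertScaleAbs(i,alpha=1.6,beta=10),(400,400*i.shape[0]//i.shape[1]),interpolation=cv2.INTER_CUBIC)
A,B=f(a),f(b);H=max(A.shape[0],B.shape[0])
p=lambda i:cv2.copyMakeBorder(i,0,H-i.shape[0],0,0,0)
cv2.imwrite('pics/zz.png',np.hstack([p(A),p(B)]))
E
```

```text
(no output)
```

View pics/zz.png

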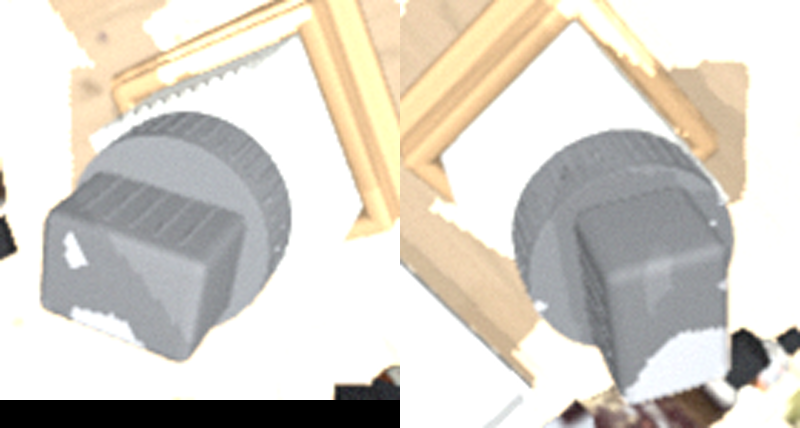

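```bash
python3 - <<'E'
from h import *
import pickle
np.set_printoptions(precision=2,suppress=True)
s1,s2=[pickle.load(open(f's{i}.pkl','rb')) for i in(1,2)]
W1,W2=wcam(s1),wcam(s2); k=2.857
a=lambda p:(215+p[0]/k,95+p[1]/k); b=lambda p:(165+p[0]/k,75+p[1]/k)
P={'2':((207,262),(210,275)),'3':((182,360),(327,248)),'1':((50,212),(232,400)),'4':((43,305),(327,370)),'b2':((243,213),(175,210))}
X={}
for n,(p,q) in P.items(): X[n],e=tri([(W1,a(p)),(W2,b(q))]); print(n,X[n],e)
n_=lambda v:(v/np.linalg.norm(v))
print('len',np.linalg.norm(X['1']-X['2']),np.linalg.norm(X['3']-X['4']),np.linalg.norm(X['2']-X['3']),np.linalg.norm(X['1']-X['4']),np.linalg.norm(X['2']-X['b2']))
C=(X['1']+X['2']+X['3']+X['4'])/4;xl=n_(X['2']+X['3']-X['1']-X['4']);yl=n_(X['1']+X['2']-X['3']-X['4']);n=n_(np.cross(xl,yl))
print('C',C,'x',xl,'y',yl,'n',n,'edge',n_(X['2']-X['b2']))
# reproj of C in top & scene
print([proj(CAM[c],C) for c in('top','scene')])
# stand/jar edges: jar top corner & stand pocket
print('jar edges im2', [onz(W2,b(q),80) for q in((175,25),(45,165))])
E
```

```text
2 [625.62 294.81 195.95] [1.1, 1.1]
3 [656.52 274.24 185.53] [0.5, 0.5]
1 [595.1  253.93 171.16] [1.0, 1.0]
4 [625.64 235.84 162.41] [0.2, 0.2]
b2 [625.57 313.74 159.94] [0.0, 0.0]
len 56.72033398629097 54.4298989361356 38.551583198147085 36.5552575947281 40.68002067944084
C [625.72 264.7  178.77] x [0.55 0.71 0.43] y [-0.82  0.51  0.26] n [-0.04 -0.49  0.87] edge [ 0.   -0.47  0.89]
[array([296.11, 101.83]), array([336.3 , 173.25])]
jar edges im2 [array([665.3 , 365.43,  80.  ]), array([583.8 , 363.51,  80.  ])]
```

```bash

python3 -m inch '[{"offset":[0,0,0],"yaw":-1},{"offset":[0,0,0],"yaw":-0.95},{"offset":[0.2,0.08,0],"yaw":0},{"offset":[0,0,0],"yaw":0}]'
python3 -m inch '[{"offset":[0,0,1],"yaw":0},{"offset":[0,0,1],"yaw":0},{"offset":[0,0,1],"yaw":0},{"offset":[0,0,0.7],"yaw":0},{"offset":[0,0,0],"yaw":0}]'
python3 -m inch '[{"offset":[0,0,0.17],"yaw":0},{"offset":[0,0,0.17],"yaw":0},{"offset":[0,0,0],"yaw":0},{"offset":[0,0,0],"yaw":0}]'
```

```text
t: 4.35
eef_pos: [627.1, 270.9, 291.5]
eef_rot: [[0.522, 0.853, -0.0], [0.853, -0.522, 0.0], [-0.0, -0.0, -1.0]]
force: [0.3, -0.1, 0.2]
gripper_width: 0.999
finger_force: 0.0
t: 4.85
eef_pos: [625.7, 270.3, 177.5]
eef_rot: [[0.522, 0.853, -0.006], [0.853, -0.522, -0.001], [-0.004, -0.004, -1.0]]
force: [1.0, -0.1, 0.5]
gripper_width: 1.0
finger_force: 0.0
t: 5.25
eef_pos: [627.0, 270.5, 171.2]
eef_rot: [[0.521, 0.854, 0.001], [0.854, -0.521, 0.0], [0.001, 0.001, -1.0]]
force: [0.1, -0.4, -0.1]
gripper_width: 0.997
finger_force: 0.0
```

```bash

python3 -m inch '[{"offset":[0,0,0],"yaw":0},{"offset":[0,0,0],"yaw":0},{"offset":[0,0,0],"yaw":0},{"offset":[0,0,0],"yaw":0},{"offset":[0,0,0],"yaw":0}]' 0 8
python3 -m inch '[{"offset":[0,0,0],"yaw":0},{"offset":[0,0,0],"yaw":0},{"offset":[0,0,0],"yaw":0},{"offset":[0,0,0],"yaw":0},{"offset":[0,0,0],"yaw":0}]' 0 8
python3 - <<'E'
from h import *
snap('wrist','w3.png');s,c=snap('scene','s3.png');print(s['force'],s['torque'],s['gripper_width']*88.1)
a=cv2.imread('pics/w3.png')[60:380,60:460];b=cv2.imread('pics/s3.png')[130:240,270:407]
cv2.imwrite('pics/z3.png',np.hstack([a,cv2.resize(b,(400,320),interpolation=2)]))
E
```

```text
t: 5.75
eef_pos: [626.8, 270.5, 170.6]
eef_rot: [[0.521, 0.854, 0.0], [0.854, -0.521, 0.0], [0.0, -0.0, -1.0]]
force: [0.1, 0.6, 0.1]
gripper_width: 0.574
finger_force: 0.7
t: 6.25
eef_pos: [626.7, 270.5, 170.4]
eef_rot: [[0.521, 0.854, -0.0], [0.854, -0.521, 0.0], [-0.0, -0.0, -1.0]]
force: [-0.9, 1.7, 0.3]
gripper_width: 0.545
finger_force: 7.4
[-0.7247344   1.46944952 -0.15944719] [ 0.09924779  0.34536958 -0.03326614] 47.842572409455585
```

View pics/z3.png

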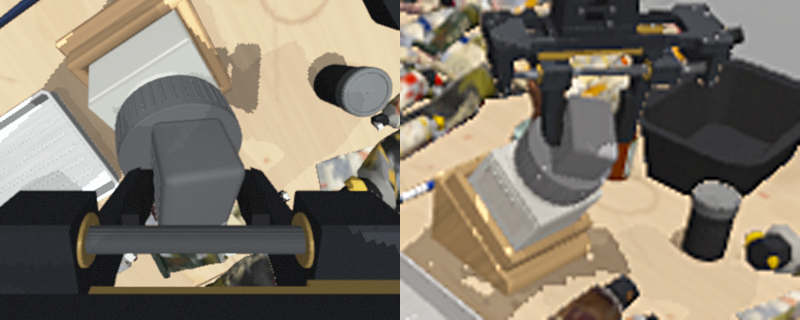

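```bash

python3 -m inch '[{"offset":[0,0,0],"yaw":0},{"offset":[0,0,0],"yaw":0},{"offset":[0,0,0],"yaw":0}]' 0 45
python3 -m inch '[{"offset":[0.03,-0.02,0.06],"yaw":0},{"offset":[0.03,-0.02,0.06],"yaw":0},{"offset":[0.03,-0.02,0.06],"yaw":0},{"offset":[0,0,0],"yaw":0},{"offset":[0,0,0],"yaw":0}]'
```

```text
t: 6.65
eef_pos: [626.7, 270.5, 170.4]
eef_rot: [[0.521, 0.854, -0.001], [0.854, -0.521, -0.0], [-0.0, -0.0, -1.0]]
force: [-1.0, 0.2, -0.2]
gripper_width: 0.527
finger_force: 40.6
t: 7.15
eef_pos: [626.9, 272.7, 166.7]
eef_rot: [[0.521, 0.853, 0.002], [0.853, -0.521, -0.002], [-0.001, 0.002, -1.0]]
force: [-4.9, -5.8, 9.5]
gripper_width: 0.525
finger_force: 41.5
```

```bash

python3 -m inch '[{"offset":[0.04,-0.03,0.08],"yaw":0},{"offset":[0,0,0],"yaw":0},{"offset":[0,0,0],"yaw":0}]'
python3 -m inch '[{"offset":[0,0,0],"yaw":-0.4},{"offset":[0,0,0],"yaw":-0.4},{"offset":[0,0,0],"yaw":-0.4},{"offset":[0,0,0],"yaw":-0.4},{"offset":[0,0,0],"yaw":0}]'
```

```text
t: 7.45
eef_pos: [627.1, 273.8, 164.9]
eef_rot: [[0.521, 0.853, 0.003], [0.853, -0.521, -0.002], [-0.001, 0.003, -1.0]]
force: [-4.4, -7.8, 12.1]
gripper_width: 0.527
finger_force: 41.7
t: 7.95
eef_pos: [627.6, 274.1, 165.1]
eef_rot: [[0.371, 0.929, 0.005], [0.929, -0.371, -0.001], [0.001, 0.005, -1.0]]
force: [-3.9, -5.6, 11.1]
gripper_width: 0.51
finger_force: 40.8
```

```bash

python3 -m inch '[{"offset":[0.03,-0.01,0.05],"yaw":0},{"offset":[0,0,0],"yaw":-0.4},{"offset":[0,0,0],"yaw":-0.4},{"offset":[0,0,0],"yaw":-0.4},{"offset":[0,0,0],"yaw":-0.4}]'
python3 -m inch '[{"offset":[0,0,0],"yaw":-0.4},{"offset":[0,0,0],"yaw":-0.4},{"offset":[0,0,0],"yaw":-0.4},{"offset":[0,0,0],"yaw":-0.4},{"offset":[0,0,0],"yaw":0}]'
```

```text
t: 8.45
eef_pos: [627.6, 274.9, 163.5]
eef_rot: [[0.211, 0.978, 0.004], [0.978, -0.211, -0.001], [-0.0, 0.004, -1.0]]
force: [-1.6, -6.5, 10.8]
gripper_width: 0.495
finger_force: 42.1
t: 8.95
eef_pos: [627.8, 276.3, 162.8]
eef_rot: [[0.045, 0.999, 0.005], [0.999, -0.045, 0.001], [0.001, 0.005, -1.0]]
force: [-1.6, 1.0, 5.2]
gripper_width: 0.482
finger_force: 43.3
```

```bash

python3 -m inch '[{"offset":[0.0,0,0],"yaw":0},{"offset":[0.03,0,0.06],"yaw":0},{"offset":[0.03,0,0.06],"yaw":0},{"offset":[0,0,0],"yaw":0},{"offset":[0,0,0],"yaw":0}]' 0 60
python3 - <<'E'
from h import *
s,c=snap('wrist','w4.png');snap('scene','s4.png');print(s['eef_pos'],s['force'],s['torque'],s['gripper_width']*88.1)
a=cv2.imread('pics/w4.png')[60:380,60:460];b=cv2.imread('pics/s4.png')[130:240,270:407]
cv2.imwrite('pics/z4.png',np.hstack([a,cv2.resize(b,(400,320),interpolation=2)]))
E
```

```text
t: 9.45
eef_pos: [627.9, 276.9, 161.1]
eef_rot: [[0.047, 0.999, 0.006], [0.999, -0.047, -0.001], [-0.0, 0.006, -1.0]]
force: [-4.0, -6.9, 16.2]
gripper_width: 0.482
finger_force: 58.1
[627.90992792 276.9105308  161.13216013] [-4.00734368 -6.91225531 16.22460033] [-0.87923961  0.6793252  -0.18842708] 42.443589743815515
```

View pics/z4.png

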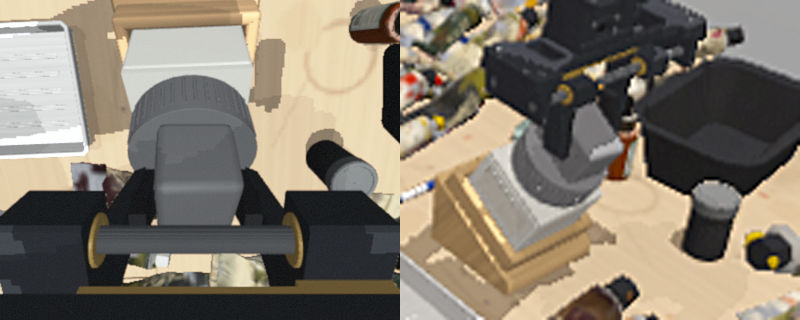

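```bash

python3 -m inch '[{"offset":[0,0,0],"yaw":-0.4},{"offset":[0.01,0,0.02],"yaw":-0.4},{"offset":[0.01,0,0.02],"yaw":-0.4},{"offset":[0.01,0,0.02],"yaw":-0.4},{"offset":[0,0,0],"yaw":0}]'
python3 -m inch '[{"offset":[0.01,0,0.02],"yaw":-0.4},{"offset":[0.01,0,0.02],"yaw":-0.4},{"offset":[0.01,0,0.02],"yaw":-0.4},{"offset":[0.01,0,0.02],"yaw":-0.4},{"offset":[0,0,0],"yaw":0}]'
```

```text
t: 10.05
eef_pos: [629.1, 276.8, 161.0]
eef_rot: [[-0.12, 0.993, 0.01], [0.993, 0.12, -0.002], [-0.003, 0.01, -1.0]]
force: [-4.6, -11.8, 22.1]
gripper_width: 0.475
finger_force: 58.8
t: 10.55
eef_pos: [631.1, 277.1, 161.8]
eef_rot: [[-0.284, 0.959, 0.018], [0.959, 0.284, -0.002], [-0.007, 0.017, -1.0]]
force: [-0.5, -17.0, 35.6]
gripper_width: 0.469
finger_force: 58.9
```

```bash

python3 -m inch '[{"offset":[-0.03,0,-0.06],"yaw":0},{"offset":[0,0,0],"yaw":0},{"offset":[0,0,0],"yaw":0}]' - 15
python3 - <<'E'
from h import *
s,c=snap('wrist','w5.png');snap('scene','s5.png');print(s['eef_pos'],s['force'],s['torque'],s['gripper_width']*88.1)
a=cv2.imread('pics/w5.png')[60:380,60:460];b=cv2.imread('pics/s5.png')[130:240,270:407]
cv2.imwrite('pics/z5.png',np.hstack([a,cv2.resize(b,(400,320),interpolation=2)]))
E
```

```text
t: 10.85
eef_pos: [630.0, 277.6, 160.0]
eef_rot: [[-0.284, 0.959, 0.012], [0.959, 0.284, -0.001], [-0.004, 0.012, -1.0]]
force: [3.2, -8.2, 18.1]
gripper_width: 0.48
finger_force: 15.0
[629.99822816 277.63902967 160.00923819] [ 3.20248099 -8.16932722 18.0970775 ] [-1.13860214 -0.61216899 -0.08734231] 42.286920842651966
```

View pics/z5.png

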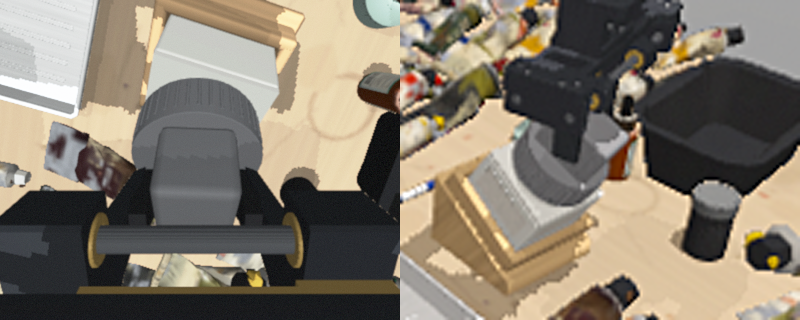

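```bash

python3 -m inch '[{"offset":[-0.02,0,-0.03],"yaw":-0.5},{"offset":[-0.02,0,-0.03],"yaw":-0.5},{"offset":[0,0,0],"yaw":-0.5},{"offset":[0,0,0],"yaw":-0.5},{"offset":[0,0,0],"yaw":0}]' - 15
python3 -m inch '[{"offset":[0,0,0],"yaw":-0.5},{"offset":[0,0,0],"yaw":-0.4},{"offset":[0,0,0],"yaw":0},{"offset":[0,0,0],"yaw":0}]' - 15
```

```text
t: 11.45
eef_pos: [630.5, 276.9, 160.8]
eef_rot: [[-0.478, 0.878, 0.012], [0.878, 0.478, 0.0], [-0.005, 0.011, -1.0]]
force: [5.4, -5.4, 12.9]
gripper_width: 0.493
finger_force: 15.5
t: 11.85
eef_pos: [630.9, 277.4, 161.2]
eef_rot: [[-0.558, 0.83, 0.013], [0.83, 0.558, 0.001], [-0.006, 0.012, -1.0]]
force: [6.9, -2.9, 13.8]
gripper_width: 0.497
finger_force: 15.7
```

```bash

python3 -m inch '[{"offset":[0,0,0],"yaw":0},{"offset":[0,0,0],"yaw":0},{"offset":[-0.07,-0.046,-0.14],"yaw":0},{"offset":[0,0,0],"yaw":0}]' - 30
python3 -m inch '[{"offset":[-0.07,-0.046,-0.14],"yaw":0},{"offset":[-0.07,-0.046,-0.14],"yaw":0},{"offset":[-0.07,-0.046,-0.14],"yaw":0},{"offset":[0,0,0],"yaw":0}]' - 30
```

```text
t: 12.25
eef_pos: [631.0, 275.1, 165.2]
eef_rot: [[-0.558, 0.83, 0.014], [0.83, 0.558, 0.002], [-0.006, 0.013, -1.0]]
force: [7.7, -1.6, 11.0]
gripper_width: 0.494
finger_force: 30.0
t: 12.65
eef_pos: [630.6, 269.2, 176.2]
eef_rot: [[-0.559, 0.829, 0.012], [0.829, 0.559, 0.005], [-0.003, 0.012, -1.0]]
force: [9.4, 5.7, 4.1]
gripper_width: 0.492
finger_force: 29.9
```

```bash

python3 -m inch '[{"offset":[-0.01,-0.13,-0.14],"yaw":0},{"offset":[-0.07,-0.046,-0.14],"yaw":0},{"offset":[-0.07,-0.046,-0.14],"yaw":0},{"offset":[0,0,0],"yaw":0}]' - 30
python3 - <<'E'
from h import *
snap('wrist','w6.png');snap('scene','s6.png')
a=cv2.imread('pics/w6.png')[60:380,60:460];b=cv2.imread('pics/s6.png')[130:240,270:407]
cv2.imwrite('pics/z6.png',np.hstack([a,cv2.resize(b,(400,320),interpolation=2)]))
E
```

```text
t: 13.05
eef_pos: [626.5, 260.8, 188.8]
eef_rot: [[-0.559, 0.829, 0.008], [0.829, 0.559, 0.002], [-0.003, 0.008, -1.0]]
force: [2.2, -0.5, 6.7]
gripper_width: 0.493
finger_force: 29.2
```

View pics/z6.png

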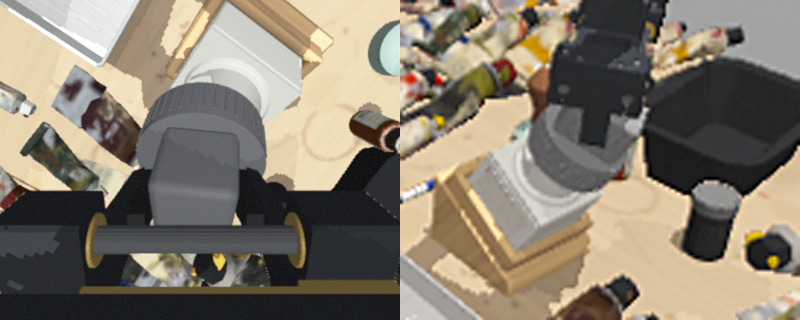

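```bash

python3 -m inch '[{"offset":[-0.14,-0.093,-0.29],"yaw":0},{"offset":[-0.14,-0.093,-0.29],"yaw":0},{"offset":[-0.14,-0.093,-0.29],"yaw":0},{"offset":[-0.14,-0.093,-0.29],"yaw":0},{"offset":[-0.14,-0.093,-0.29],"yaw":0}]'
python3 -m inch '[{"offset":[-0.14,-0.093,-0.29],"yaw":0},{"offset":[-0.14,-0.093,-0.29],"yaw":0},{"offset":[0,0,-0.3],"yaw":0},{"offset":[0.3,-0.3,0],"yaw":0},{"offset":[0.6,-0.5,0],"yaw":0}]'
python3 -m inch '[{"offset":[0.9,-0.7,0],"yaw":0},{"offset":[0.9,-0.7,0],"yaw":0},{"offset":[0.9,-0.7,0],"yaw":0},{"offset":[0.9,-0.7,0],"yaw":0},{"offset":[0.9,-0.7,0],"yaw":0}]'
python3 -m inch '[{"offset":[0.9,-0.7,0],"yaw":0},{"offset":[0.6,-0.5,0],"yaw":0},{"offset":[0.3,-0.2,0],"yaw":0},{"offset":[0,0,0],"yaw":0},{"offset":[0,0,0],"yaw":0}]'
```

```text
t: 13.65
eef_pos: [624.3, 234.7, 230.7]
eef_rot: [[-0.559, 0.829, -0.0], [0.829, 0.559, -0.0], [-0.0, -0.0, -1.0]]
force: [0.6, 0.0, -1.1]
gripper_width: 0.494
finger_force: 28.3
t: 14.15
eef_pos: [589.9, 233.7, 256.4]
eef_rot: [[-0.558, 0.83, 0.0], [0.83, 0.558, 0.0], [-0.0, 0.0, -1.0]]
force: [0.5, 0.3, -1.8]
gripper_width: 0.489
finger_force: 28.3
t: 14.65
eef_pos: [425.5, 287.7, 256.8]
eef_rot: [[-0.559, 0.829, 0.0], [0.829, 0.559, 0.0], [0.0, 0.0, -1.0]]
force: [-0.2, 0.1, -1.0]
gripper_width: 0.491
finger_force: 28.3
t: 15.15
eef_pos: [362.8, 308.6, 256.5]
eef_rot: [[-0.559, 0.829, 0.001], [0.829, 0.559, 0.0], [-0.0, 0.001, -1.0]]
force: [-0.0, -0.2, 0.5]
gripper_width: 0.493
finger_force: 28.3
```

```bash

python3 -m inch '[{"offset":[0.1,0.1,0.9],"yaw":0},{"offset":[0.1,0,0.9],"yaw":0},{"offset":[0,0,0.9],"yaw":0},{"offset":[0,0,0.9],"yaw":0},{"offset":[0,0,0.8],"yaw":0}]'
python3 -m inch '[{"offset":[0,0,0],"yaw":0},{"offset":[0,0,0],"yaw":0},{"offset":[0,0,0],"yaw":0}]'
cat > two.py <<'E'
from h import *
import pickle
t=sys.argv[1]
s,c=snap('wrist',f'w_{t}.png');pickle.dump(s,open(f's_{t}.pkl','wb'));snap('top',f't_{t}.png');snap('scene',f'sc_{t}.png')
print(np.round(s['eef_pos'],1),s['gripper_width']*88.1,np.round(s['force'],1))
E
python3 two.py hv1
python3 -m inch '[{"offset":[0,0,0],"yaw":0},{"offset":[0,0,0],"yaw":0},{"offset":[0,0,0],"yaw":0},{"offset":[0,0,0],"yaw":0},{"offset":[0,0,0],"yaw":0}]' - 5
python3 two.py hv2
python3 -m inch '[{"offset":[0,0,0],"yaw":0},{"offset":[0,0,0],"yaw":0},{"offset":[0,0,0],"yaw":0},{"offset":[0,0,0],"yaw":0},{"offset":[0,0,0],"yaw":0}]' - 3 >/dev/null
python3 two.py hv3
python3 - <<'E'
from h import *
r=[]
for t in('hv1','hv3'):
    a=cv2.imread(f'pics/w_{t}.png')[60:360,100:400];b=cv2.imread(f'pics/sc_{t}.png')[170:300,165:338]
    r.append(np.hstack([a,cv2.resize(b,(400,300),interpolation=2)]))
cv2.imwrite('pics/z7.png',np.vstack(r))
d=[cv2.absdiff(cv2.imread(f'pics/w_{a}.png'),cv2.imread(f'pics/w_{b}.png')).max(2) for a,b in(('hv1','hv2'),('hv2','hv3'))]
print([(x>40).sum() for x in d])
E
```

```text
t: 15.65
eef_pos: [362.1, 314.8, 122.8]
eef_rot: [[-0.558, 0.83, -0.0], [0.83, 0.558, -0.0], [-0.0, -0.001, -1.0]]
force: [0.1, -0.1, -0.4]
gripper_width: 0.492
finger_force: 28.3
t: 15.95
eef_pos: [362.1, 315.4, 125.5]
eef_rot: [[-0.559, 0.829, 0.002], [0.829, 0.559, 0.001], [-0.0, 0.002, -1.0]]
force: [0.2, -0.6, -0.9]
gripper_width: 0.492
finger_force: 28.3
[362.1 315.4 125.5] 43.34293747207151 [ 0.2 -0.6 -0.9]
t: 16.6
eef_pos: [361.0, 315.2, 124.3]
eef_rot: [[-0.559, 0.829, -0.0], [0.829, 0.559, -0.0], [-0.0, -0.0, -1.0]]
force: [-0.7, 0.1, -0.9]
gripper_width: 0.498
finger_force: 4.8
[361.  315.2 124.3] 43.88609915490176 [-0.7  0.1 -0.9]
[361.  315.2 124.3] 43.244321897729435 [ 0.6 -0.2 -0.7]
[np.int64(6379), np.int64(303)]
```

View pics/z7.png

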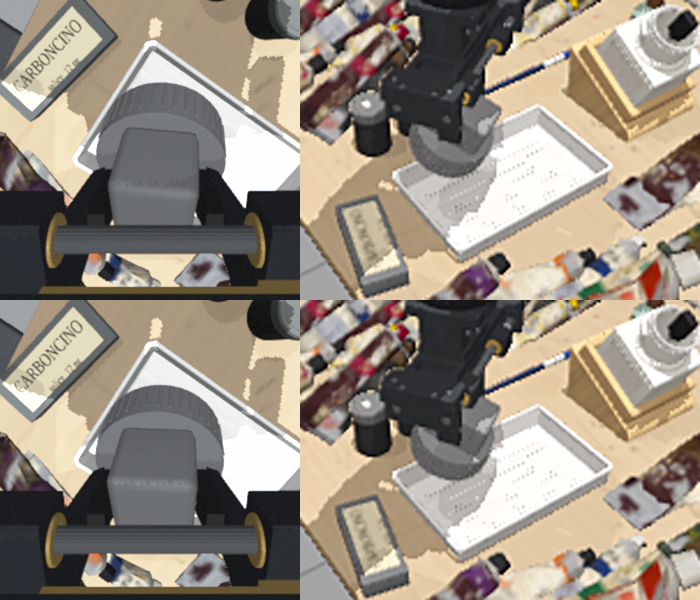

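```bash

python3 -m inch '[{"offset":[-0.25,0.03,0.2],"yaw":0},{"offset":[-0.25,0.03,0.3],"yaw":0},{"offset":[0,0,0.4],"yaw":0},{"offset":[0,0,0.3],"yaw":0},{"offset":[0,0,0],"yaw":0}]' - 4
python3 -m inch '[{"offset":[0,0,0.1],"yaw":0},{"offset":[0,0,0.05],"yaw":0},{"offset":[0,0,0],"yaw":0},{"offset":[0,0,0],"yaw":0}]' - 4
python3 two.py lv1
python3 -m inch '[{"offset":[0.1,0,0.03],"yaw":0},{"offset":[0.1,0,0.04],"yaw":0},{"offset":[0.1,0,0.05],"yaw":0},{"offset":[0.1,0,0.05],"yaw":0},{"offset":[0,0,0],"yaw":0}]'
python3 two.py lv2
python3 - <<'E'
from h import *
r=[]
for t in('lv1','lv2'):
    a=cv2.imread(f'pics/w_{t}.png')[60:360,100:400];b=cv2.imread(f'pics/sc_{t}.png')[170:300,165:338]
    r.append(np.hstack([a,cv2.resize(b,(400,300),interpolation=2)]))
cv2.imwrite('pics/z8.png',np.vstack(r))
E
```

```text
t: 17.9
eef_pos: [370.5, 303.2, 86.9]
eef_rot: [[-0.559, 0.829, -0.003], [0.829, 0.559, -0.001], [0.0, -0.003, -1.0]]
force: [0.7, 0.7, -1.5]
gripper_width: 0.494
finger_force: 3.8
t: 18.3
eef_pos: [370.9, 303.9, 84.1]
eef_rot: [[-0.56, 0.829, 0.0], [0.829, 0.56, 0.0], [-0.0, 0.001, -1.0]]
force: [-0.7, -0.2, -0.9]
gripper_width: 0.494
finger_force: 3.8
[370.9 303.9  84.1] 43.4939572927847 [-0.7 -0.2 -0.9]
t: 18.95
eef_pos: [363.8, 314.0, 78.5]
eef_rot: [[-0.56, 0.829, -0.0], [0.829, 0.56, -0.0], [0.0, -0.001, -1.0]]
force: [-0.1, 0.3, -1.0]
gripper_width: 0.493
finger_force: 3.8
[363.8 314.   78.5] 43.47044160367595 [-0.1  0.3 -1. ]
```

View pics/z8.png

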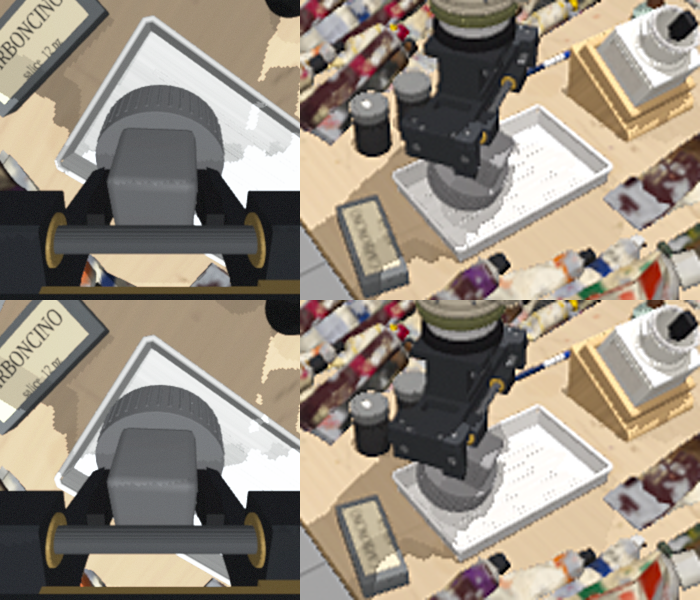

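```bash

python3 -m inch '[{"offset":[-0.2,0,0],"yaw":0},{"offset":[-0.2,0,0],"yaw":0},{"offset":[0,0,0],"yaw":0},{"offset":[0,0,0],"yaw":0},{"offset":[0,0,0],"yaw":0}]' - 15 | egrep 'pos|force'
for i in 1 2 3 4 5; do python3 -m inch '[{"offset":[0,0,0.05],"yaw":0},{"offset":[0,0,0],"yaw":0},{"offset":[0,0,0],"yaw":0}]' | egrep 'pos|force:'; done
```

```text
eef_pos: [370.9, 303.8, 78.8]
force: [0.6, 0.8, -1.1]
finger_force: 14.4
eef_pos: [370.8, 303.9, 77.2]
force: [0.1, 0.5, 0.0]
finger_force: 14.4
eef_pos: [370.9, 303.8, 75.7]
force: [-0.4, -0.8, -1.6]
finger_force: 14.4
eef_pos: [370.9, 303.8, 74.2]
force: [0.3, 0.0, 0.9]
finger_force: 14.4
eef_pos: [370.9, 303.8, 72.7]
force: [-0.1, 0.4, -1.0]
finger_force: 14.4
eef_pos: [370.8, 303.8, 71.2]
force: [0.3, -0.3, -0.8]
finger_force: 14.4
```

```bash

python3 -m inch '[{"offset":[0,0,0.05],"yaw":0},{"offset":[0,0,0],"yaw":0},{"offset":[0,0,0],"yaw":0}]' | egrep 'pos|force:'
python3 -m inch '[{"offset":[0,0,0.05],"yaw":0},{"offset":[0,0,0],"yaw":0},{"offset":[0,0,0],"yaw":0}]' | egrep 'pos|force:'
python3 -m inch '[{"offset":[0,0,0.05],"yaw":0},{"offset":[0,0,0],"yaw":0},{"offset":[0,0,0],"yaw":0}]' | egrep 'pos|force:'
python3 two.py lv3
python3 - <<'E'
from h import *
# bright/dark profile of centre column of the block, to see edges
for t in('hv1','hv3','lv1','lv3'):
    g=cv2.cvtColor(cv2.imread(f'pics/w_{t}.png'),6)[:, 250:262].mean(1); print(t,[int(v) for v in g[120:290:4]])
E
```

```text
eef_pos: [370.9, 303.8, 69.7]
force: [0.2, 0.4, -0.8]
finger_force: 14.4
eef_pos: [370.8, 303.8, 68.2]
force: [0.1, 0.2, -1.2]
finger_force: 14.4
eef_pos: [370.8, 303.8, 66.7]
force: [-0.2, 0.9, -0.1]
finger_force: 14.4
[370.8 303.8  66.7] 43.284502227533494 [-0.2  0.9 -0.1]
hv1 [242, 242, 241, 241, 241, 242, 98, 101, 101, 101, 101, 102, 103, 109, 121, 120, 120, 115, 103, 103, 103, 103, 103, 104, 104, 105, 104, 105, 106, 106, 106, 105, 116, 127, 118, 110, 110, 110, 109, 109, 108, 97, 61]
hv3 [242, 242, 240, 240, 240, 241, 218, 97, 97, 97, 98, 99, 100, 125, 125, 125, 124, 109, 97, 98, 99, 98, 100, 99, 100, 100, 101, 102, 101, 102, 119, 134, 125, 113, 112, 112, 112, 112, 111, 111, 111, 100, 59]
lv1 [234, 234, 235, 230, 230, 227, 202, 92, 91, 91, 92, 95, 94, 118, 118, 118, 118, 104, 91, 92, 93, 93, 94, 94, 94, 95, 96, 96, 96, 97, 112, 123, 117, 107, 106, 106, 105, 106, 106, 106, 105, 93, 56]
lv3 [235, 234, 235, 231, 230, 226, 202, 92, 92, 92, 92, 95, 95, 119, 119, 118, 119, 105, 92, 92, 93, 93, 95, 95, 95, 95, 97, 96, 96, 97, 111, 121, 118, 108, 106, 106, 106, 106, 105, 106, 105, 94, 56]
```

```bash
python3 - <<'E'
from h import *
from scipy.optimize import least_squares
def rows(p):
    a,x0,z0=p; out=[]
    for u,w in((41,-31),(41,0),(30,0),(30,41)):
        # tool coords: k=+x ; down=+z ; axis leans to -k
        X=np.array([x0+u*np.cos(a)-w*np.sin(a),0,z0-(u*np.sin(a)+w*np.cos(a))])
        q=HE[:3,:3].T@(X-HE[:3,3]); out.append(Kw[1,2]+Kw[1,1]*(-q[1])/(-q[2]))
    return np.array(out)
for t in('hv1','hv3','lv3'):
    g=cv2.cvtColor(cv2.imread(f'pics/w_{t}.png'),6)[:,250:262].astype(float).mean(1); d=np.abs(np.diff(cv2.GaussianBlur(g.reshape(-1,1),(1,5),0).ravel()))
    pk=[i+.5 for i in range(136,270) if d[i]==d[i-4:i+5].max() and d[i]>1.5]; print(t,pk)
    for m in ([143,171.5,189,247],) if t=='hv1' else ([146,170,188,241.5],):
        r=least_squares(lambda p:rows(p)-m,[.4,0,36]); print(m,np.degrees(r.x[0]),r.x[1:],r.fun)
E
```

```text
hv1 [142.5, 172.5, 188.5, 248.5, 256.5]
[143, 171.5, 189, 247] 20.364456598278757 [ 5.92021553 15.1844057 ] [ 0.21328834  0.01797226 -0.36260052  0.11982062]
hv3 [144.5, 171.5, 187.5, 240.5, 249.5]
[146, 170, 188, 241.5] 15.453653101843976 [ 5.76348877 11.28052821] [-0.1723291  -0.00101994  0.27402041 -0.09289325]
lv3 [144.5, 171.5, 187.5, 238.5, 249.5]
[146, 170, 188, 241.5] 15.453653101843976 [ 5.76348877 11.28052821] [-0.1723291  -0.00101994  0.27402041 -0.09289325]
```

```bash

python3 -m inch '[{"offset":[-0.08,0,0.15],"yaw":0},{"offset":[0,0,0.15],"yaw":0},{"offset":[0,0,0],"yaw":0},{"offset":[0,0,0],"yaw":0}]' | egrep 'pos|force:'
python3 -m inch '[{"offset":[0,0,0.05],"yaw":0},{"offset":[0,0,0],"yaw":0},{"offset":[0,0,0],"yaw":0}]' | egrep 'pos|force:'
python3 -m inch '[{"offset":[0,0,0.05],"yaw":0},{"offset":[0,0,0],"yaw":0},{"offset":[0,0,0],"yaw":0}]' | egrep 'pos|force:'
python3 -m inch '[{"offset":[0,0,0.05],"yaw":0},{"offset":[0,0,0],"yaw":0},{"offset":[0,0,0],"yaw":0}]' | egrep 'pos|force:'
```

```text
eef_pos: [374.7, 303.4, 59.4]
force: [2.8, 4.6, 11.0]
finger_force: 15.0
eef_pos: [375.0, 303.8, 58.4]
force: [0.8, 6.8, 15.6]
finger_force: 15.0
eef_pos: [375.1, 303.9, 57.0]
force: [0.8, 8.1, 18.1]
finger_force: 15.0
eef_pos: [375.1, 303.9, 55.5]
force: [-0.3, 6.8, 18.2]
finger_force: 15.0
```

```bash

python3 -m inch '[{"offset":[0,0,-0.05],"yaw":0},{"offset":[0,0,0],"yaw":0},{"offset":[0,0,0],"yaw":0}]' - 3| egrep 'pos|force:|wid'
python3 two.py lv4
python3 - <<'E'
from h import *
g=cv2.cvtColor(cv2.imread('pics/w_lv4.png'),6)[:,250:262].astype(float).mean(1); print([int(v) for v in g[120:290:4]])
T=CAM['top']
for t in('hv1','lv4'):
    im=cv2.imread('pics/t_%s.png'%t).astype(int) if t!='hv1' else cv2.imread('pics/top0.png').astype(int)
    m=((im.min(2)>150)&(im.max(2)-im.min(2)<40)).astype(np.uint8); m[:170]=0;m[280:]=0;m[:,:228]=0;m[:,305:]=0
    ys,xs=np.nonzero(m); print(t,len(xs),np.percentile(xs,[.5,99.5]),np.percentile(ys,[.5,99.5]))
E
```

```text
eef_pos: [372.4, 301.9, 54.8]
force: [-0.3, 1.7, 3.3]
gripper_width: 0.478
finger_force: 3.0
[372.4 301.9  54.8] 42.1115675281279 [-0.3  1.7  3.3]
[235, 235, 237, 232, 229, 228, 90, 88, 87, 89, 95, 90, 122, 122, 122, 122, 109, 87, 88, 89, 89, 89, 90, 90, 91, 91, 92, 94, 112, 136, 134, 124, 110, 110, 110, 110, 109, 109, 109, 109, 109, 98, 56]
hv1 4963 [235. 297.] [178. 270.]
lv4 1339 [235. 304.] [177. 278.]
```

```bash
cat > fit.py <<'E'
from h import *
from scipy.optimize import least_squares
def rows(p):
    a,x0,z0=p; out=[]
    for u,w in((41,-31),(41,0),(30,0),(30,41)):
        X=np.array([x0+u*np.cos(a)-w*np.sin(a),0,z0-(u*np.sin(a)+w*np.cos(a))])
        q=HE[:3,:3].T@(X-HE[:3,3]); out.append(Kw[1,2]+Kw[1,1]*(-q[1])/(-q[2]))
    return np.array(out)
g=cv2.cvtColor(cv2.imread(f'pics/w_{sys.argv[1]}.png'),6)[:,250:262].astype(float).mean(1)
d=np.abs(np.diff(cv2.GaussianBlur(g.reshape(-1,1),(1,5),0).ravel()))
pk=[i+.5 for i in range(126,280) if d[i]==d[i-4:i+5].max() and d[i]>1.5]; print(pk)
if len(sys.argv)>2:
    pk=eval(sys.argv[2])
pk=pk[:4]
r=least_squares(lambda p:rows(p)-pk,[.3,0,15]); print(np.degrees(r.x[0]),r.x[1:],r.fun)
E
python3 fit.py lv4
python3 -m inch '[{"offset":[0.08,0,0.05],"yaw":0},{"offset":[0.08,0,0.05],"yaw":0},{"offset":[0.08,0,0.05],"yaw":0},{"offset":[0.05,0,0.05],"yaw":0},{"offset":[0,0,0],"yaw":0}]' | egrep 'pos|force:|wid'
python3 two.py lv5
python3 fit.py lv5
```

```text
[129.5, 142.5, 158.5, 165.5, 184.5, 232.5, 245.5]
3.111746751233218 [10.87425974 78.47798865] [ 4.40532093 -2.55166639 -4.41800171  2.52414078]
eef_pos: [366.8, 309.0, 48.3]
force: [0.3, -0.6, -0.4]
gripper_width: 0.478
finger_force: 3.0
[366.8 309.   48.3] 42.13852040792749 [ 0.3 -0.6 -0.4]
[143.5, 152.5, 163.5, 182.5, 211.5, 244.5]
9.36745020566625 [ -4.69220539 121.64517987] [-0.47542357  0.25831898  0.51458462 -0.29264015]
```

```bash

python3 fit.py lv4 '[143,166,185,233.5]'
python3 fit.py lv5 '[143.5,164,182.5,214]'
python3 - <<'E'
from h import *
g=cv2.cvtColor(cv2.imread('pics/w_lv5.png'),6)[:,250:262].astype(float).mean(1); print([int(v) for v in g[120:290:3]])
E
```

```text
[129.5, 142.5, 158.5, 165.5, 184.5, 232.5, 245.5]
14.628954261716267 [ 6.98282697 14.14636484] [ 0.51332743 -0.02235559 -0.79019476  0.27778339]
[143.5, 152.5, 163.5, 182.5, 211.5, 244.5]
12.478224915125226 [ 2.39152702 40.70452789] [ 2.48699281 -0.59944496 -3.35938328  1.40613934]
[237, 237, 236, 236, 236, 235, 236, 237, 232, 231, 232, 98, 74, 76, 75, 138, 135, 135, 134, 133, 134, 104, 73, 73, 74, 75, 77, 76, 78, 78, 93, 113, 124, 129, 130, 131, 131, 131, 131, 131, 131, 129, 119, 117, 117, 117, 117, 117, 117, 117, 117, 116, 116, 115, 116, 71, 58]
```

```bash

python3 fit.py lv5 '[152.5,164,183,212]' | tail -1
```

```text
2.4965575830985918 [ 4.86291202 15.01080498] [ 0.14017225 -0.04533106 -0.16868432  0.07126113]
```

```bash

python3 -m inch '[{"offset":[0.04,0,0.03],"yaw":0},{"offset":[0,0,0],"yaw":0},{"offset":[0,0,0],"yaw":0}]' | egrep 'pos|force:|wid'
python3 -m inch '[{"offset":[0,0,0],"yaw":0},{"offset":[0,0,0],"yaw":0}]' 46 | egrep 'pos|force:|wid'
python3 -m inch '[{"offset":[0,0,0],"yaw":0},{"offset":[0,0,0],"yaw":0},{"offset":[0,0,0],"yaw":0}]' 75 | egrep 'pos|force:|wid'
python3 -m inch '[{"offset":[0,0,-0.5],"yaw":0},{"offset":[0,0,-1],"yaw":0},{"offset":[0,0,-1],"yaw":0},{"offset":[0,0,-1],"yaw":0},{"offset":[0,0,-1],"yaw":0}]' | egrep 'pos|force:|wid'
python3 -m inch '[{"offset":[0,0,-1],"yaw":0},{"offset":[0,0,-0.8],"yaw":0},{"offset":[0,0,0],"yaw":0}]' | egrep 'pos|force:|wid'
python3 two.py up1
```

```text
eef_pos: [366.6, 310.0, 47.8]
force: [0.1, -0.5, 0.2]
gripper_width: 0.48
finger_force: 3.0
eef_pos: [366.7, 310.0, 47.9]
force: [-0.7, 0.6, -0.8]
gripper_width: 0.522
finger_force: 0.0
eef_pos: [366.7, 310.0, 47.9]
force: [1.5, 0.9, 0.1]
gripper_width: 0.771
finger_force: 0.0
eef_pos: [366.4, 309.9, 184.1]
force: [0.8, -0.3, -0.2]
gripper_width: 0.846
finger_force: 0.0
eef_pos: [367.5, 310.5, 239.6]
force: [-0.4, -0.6, -1.1]
gripper_width: 0.853
finger_force: 0.0
[367.5 310.5 239.6] 75.16499831806013 [-0.4 -0.6 -1.1]
```

```bash

python3 -m inch '[{"offset":[-0.8,0.8,0],"yaw":0},{"offset":[-0.9,0.9,0],"yaw":0},{"offset":[-0.9,0.9,0],"yaw":0},{"offset":[-0.9,0.9,0],"yaw":0},{"offset":[-0.9,0.9,0],"yaw":0}]' 80| egrep 'pos'
python3 -m inch '[{"offset":[-0.9,0.9,0],"yaw":0},{"offset":[-0.9,0.9,0],"yaw":0},{"offset":[0,0,0],"yaw":1},{"offset":[0,0,0],"yaw":1},{"offset":[0,0,0],"yaw":1}]' | egrep 'pos'
python3 -m inch '[{"offset":[0,0,0],"yaw":1},{"offset":[0,0,0],"yaw":1},{"offset":[0,0,0.4],"yaw":0.65},{"offset":[0,0,0.4],"yaw":0},{"offset":[0,0,0],"yaw":0}]' | egrep -A1 'pos'
python3 two.py b1
python3 -m inch '[{"offset":[0,-1,0],"yaw":0},{"offset":[0,-1,0],"yaw":0},{"offset":[0,0,0],"yaw":0},{"offset":[0,0,0],"yaw":0}]' | egrep 'pos'
python3 two.py b2
python3 - <<'E'
from h import *
f=lambda i,w,h:cv2.resize(i,(w,h),interpolation=cv2.INTER_CUBIC)
import pickle
o=[]
for t in('b1','b2'):
    s=pickle.load(open(f's_{t}.pkl','rb')); c=proj(wcam(s),(626,281,151)); x,y=[int(v) for v in c]; x0,y0=max(0,x-50),max(0,y-50); print(t,x0,y0)
    o.append(f(cv2.imread(f'pics/w_{t}.png')[y0:y0+90,x0:x0+100],400,360))
u=f(cv2.imread('pics/t_b2.png')[170:320,180:320],224,240);v=f(cv2.imread('pics/sc_b2.png')[170:300,165:338],320,240);w=f(cv2.imread('pics/w_up1.png')[60:300,120:376],256,240)
cv2.imwrite('pics/z9.png',np.vstack([np.hstack(o),np.hstack([u,v,w])]))
E
```

```text
eef_pos: [551.0, 273.8, 234.9]
eef_pos: [624.9, 259.6, 234.4]
eef_pos: [624.0, 259.7, 209.5]
eef_rot: [[-0.004, 1.0, -0.006], [1.0, 0.004, -0.001], [-0.001, -0.006, -1.0]]
[624.  259.7 209.5] 79.89522122035402 [0.1 0.3 0.6]
eef_pos: [565.2, 259.9, 213.8]
[565.2 259.9 213.8] 80.07557125369074 [ 0.  -1.1  0.5]
b1 208 134
b2 285 133
```

View pics/z9.png

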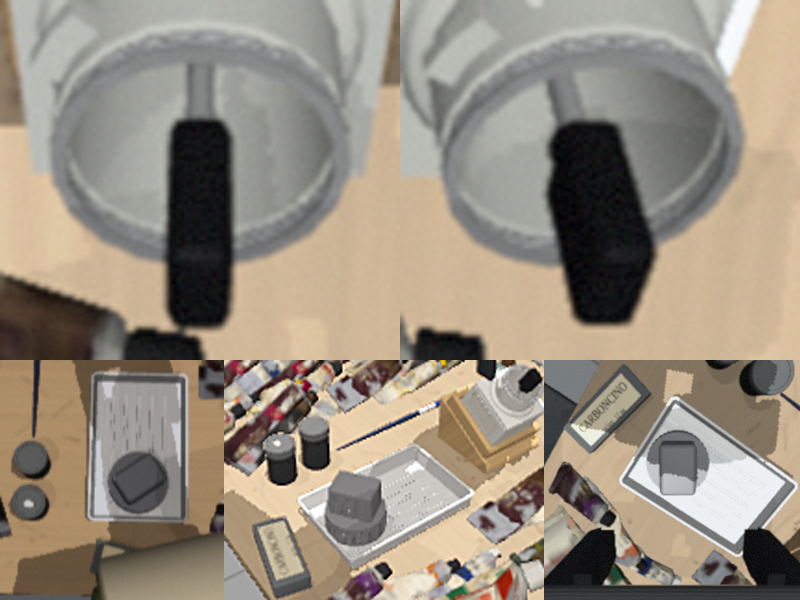

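```bash
python3 - <<'E'
from h import *
import pickle
W1,W2=[wcam(pickle.load(open(f's_{t}.pkl','rb'))) for t in('b1','b2')]
a=lambda x,y:(208+x/4,134+y/4); b=lambda x,y:(285+x/4,133+y/4)
for n,p,q in(('junction',(200,121),(185,121)),('farbottom',(200,323),(200,322)),('farleft',(172,321),(178,320)),('farright',(228,321),(226,322)),('ringL',(53,160),(45,165)),('ringR',(350,160),(342,140))):
    X,e=tri([(W1,a(*p)),(W2,b(*q))]);print(n,X.round(1),e)
H=np.array([626,281,151.]);N=np.array([0,-.5,.866])
for h in(0,-23,14): 
    for off in(-11,11):
        P=H+h*N+off*np.array([0,.866,.5]);print(h,off,(proj(W1,P)-[208,134])*4)
E
```

```text
junction [625.7 293.1 135.5] [0.2, 0.2]
farbottom [625.8 259.  156.5] [0.1, 0.1]
farleft [620.7 260.6 159.7] [0.1, 0.1]
farright [631.1 258.8 155.5] [0.3, 0.3]
ringL [597.5 285.9 140.7] [0.3, 0.3]
ringR [653.6 289.6 145.1] [2.0, 2.0]
0 -11 [201.38066951 241.67358747]
0 11 [202.35506817 158.21899545]
-23 -11 [201.29286886 158.98015399]
-23 11 [202.18850523  75.35902117]
14 -11 [201.44075006 298.25935071]
14 11 [202.47013936 215.46339621]
```

```bash

python3 -m inch '[{"offset":[0.2,1,0],"yaw":0},{"offset":[0.2,1,0.5],"yaw":0},{"offset":[0,0.02,0.7],"yaw":0},{"offset":[0,0,0],"yaw":0},{"offset":[0,0,0],"yaw":0}]' 60| egrep 'pos|force:'
python3 -m inch '[{"offset":[0,0,0.4],"yaw":0},{"offset":[0,0,0.4],"yaw":0},{"offset":[0,0,0],"yaw":0},{"offset":[0,0,0],"yaw":0}]' | egrep 'pos|force:'
```

```text
eef_pos: [625.7, 271.8, 176.9]
force: [-0.3, 0.9, 0.8]
finger_force: 0.0
eef_pos: [625.3, 271.9, 152.7]
force: [0.1, 0.2, -0.0]
finger_force: 0.0
```

```bash

python3 -m inch '[{"offset":[0,0,0],"yaw":0},{"offset":[0,0,0],"yaw":0},{"offset":[0,0,0],"yaw":0},{"offset":[0,0,0],"yaw":0},{"offset":[0,0,0],"yaw":0}]' 0 10| egrep 'pos|force:|wid'
python3 -m inch '[{"offset":[0,0,0],"yaw":0},{"offset":[0,0,0],"yaw":0},{"offset":[0,0,0],"yaw":0},{"offset":[0,0,0],"yaw":0}]' 0 30| egrep 'pos|force|wid'
python3 -m inch '[{"offset":[-0.083,0,-0.144],"yaw":0},{"offset":[-0.083,0,-0.144],"yaw":0},{"offset":[-0.083,0,-0.144],"yaw":0},{"offset":[-0.083,0,-0.144],"yaw":0},{"offset":[0,0,0],"yaw":0}]'| egrep 'pos|force|wid'
```

```text
eef_pos: [625.5, 271.9, 152.9]
force: [-0.2, -0.0, -0.1]
gripper_width: 0.252
finger_force: 0.0
eef_pos: [625.5, 271.9, 152.9]
force: [0.2, 0.1, 0.4]
gripper_width: 0.131
finger_force: 30.0
eef_pos: [625.8, 261.5, 171.0]
force: [0.1, -0.1, -2.1]
gripper_width: 0.131
finger_force: 30.0
```

```bash

python3 -m inch '[{"offset":[-0.2,0,-0.346],"yaw":0},{"offset":[-0.2,0,-0.346],"yaw":0},{"offset":[-0.2,0,-0.346],"yaw":0},{"offset":[-0.2,0,-0.346],"yaw":0},{"offset":[-0.2,0,-0.346],"yaw":0}]'| egrep 'pos|force:|wid'
python3 -m inch '[{"offset":[-0.2,0,-0.346],"yaw":0},{"offset":[-0.2,0,-0.346],"yaw":0},{"offset":[-0.2,0,-0.346],"yaw":0},{"offset":[-0.2,0,-0.346],"yaw":0},{"offset":[-0.2,0,-0.346],"yaw":0}]'| egrep 'pos|force:|wid'
python3 -m inch '[{"offset":[-0.2,0,-0.346],"yaw":0},{"offset":[0,0,-0.4],"yaw":0},{"offset":[0,0,0],"yaw":0},{"offset":[0,0,0],"yaw":0}]'| egrep 'pos|force:|wid'
python3 two.py k1
```

```text
eef_pos: [625.6, 231.3, 223.2]
force: [-0.8, 0.3, -1.8]
gripper_width: 0.14
finger_force: 30.0
eef_pos: [625.6, 201.4, 274.8]
force: [0.5, -0.5, -2.5]
gripper_width: 0.126
finger_force: 30.0
eef_pos: [625.6, 195.8, 296.2]
force: [0.1, 0.2, -2.1]
gripper_width: 0.132
finger_force: 30.0
[625.6 195.8 296.2] 11.58525062213974 [ 0.1  0.2 -2.1]
```

```bash

python3 -m inch '[{"offset":[0,-0.5,0],"yaw":0},{"offset":[0,-0.9,0],"yaw":0},{"offset":[0.5,-0.9,0.1],"yaw":0},{"offset":[0.8,-0.9,0.3],"yaw":0},{"offset":[0.8,-0.9,0.5],"yaw":0}]'| egrep 'pos|force:|wid'
python3 -m inch '[{"offset":[0.8,-0.8,0.5],"yaw":0},{"offset":[0.6,-0.5,0.5],"yaw":0},{"offset":[0.4,-0.2,0.3],"yaw":0},{"offset":[0,0,0],"yaw":0},{"offset":[0,0,0],"yaw":0}]'| egrep 'pos|force:|wid'
python3 two.py k2
python3 -m inch '[{"offset":[0,0,0],"yaw":0},{"offset":[0,0,0],"yaw":0},{"offset":[0,0,0],"yaw":0},{"offset":[0,0,0],"yaw":0},{"offset":[0,0,0],"yaw":0}]' - 4| egrep 'pos|force|wid'
python3 -m inch '[{"offset":[0,0,0],"yaw":0},{"offset":[0,0,0],"yaw":0},{"offset":[0,0,0],"yaw":0}]' - 3| egrep 'pos|force|wid'
python3 two.py k3
python3 - <<'E'
from h import *
import pickle
s=pickle.load(open('s_k3.pkl','rb'));P=np.array(s['eef_pos'])-[0,0,4]
for c,f in(('scene','sc'),('top','t')):
    d=cv2.absdiff(cv2.imread(f'pics/{f}_k2.png'),cv2.imread(f'pics/{f}_k3.png')).max(2)>40
    ys,xs=np.nonzero(d); print(c,d.sum(), (xs.min(),xs.max(),ys.min(),ys.max()) if d.any() else '')
    for a in(0,15,30):
        r=np.radians(a); print(a,[proj(CAM[c],P+h*np.array([0,np.sin(r),-np.cos(r)])).round().tolist() for h in(40,80,102,122)])
E
```

```text
eef_pos: [501.5, 259.2, 269.4]
force: [0.7, 0.2, -1.8]
gripper_width: 0.133
finger_force: 30.0
eef_pos: [458.2, 312.3, 230.6]
force: [0.3, -0.1, -1.1]
gripper_width: 0.132
finger_force: 30.0
[458.2 312.3 230.6] 11.636523945958093 [ 0.3 -0.1 -1.1]
eef_pos: [457.4, 312.6, 230.3]
force: [-0.1, 0.2, -2.2]
gripper_width: 0.133
finger_force: 4.0
eef_pos: [457.4, 312.6, 230.3]
force: [0.2, -0.4, -1.1]
gripper_width: 0.141
finger_force: 3.0
[457.4 312.6 230.3] 12.403833951244659 [ 0.2 -0.4 -1.1]
scene 1376 (np.int64(1), np.int64(316), np.int64(0), np.int64(383))
0 [[270.0, 184.0], [269.0, 199.0], [269.0, 206.0], [269.0, 213.0]]
15 [[267.0, 182.0], [264.0, 194.0], [262.0, 200.0], [261.0, 205.0]]
30 [[265.0, 179.0], [259.0, 187.0], [256.0, 191.0], [254.0, 195.0]]
top 1010 (np.int64(194), np.int64(459), np.int64(82), np.int64(383))
0 [[271.0, 184.0], [270.0, 189.0], [270.0, 192.0], [269.0, 194.0]]
15 [[265.0, 184.0], [259.0, 189.0], [256.0, 191.0], [254.0, 193.0]]
30 [[260.0, 183.0], [249.0, 187.0], [244.0, 190.0], [239.0, 192.0]]
```

```bash
python3 - <<'E'
from h import *
import pickle
s=pickle.load(open('s_k3.pkl','rb'));P=np.array(s['eef_pos'])-[0,0,4]
W=wcam(s)
for a in(0,15,30):
    r=np.radians(a); print(a,[proj(W,P+h*np.array([0,np.sin(r),-np.cos(r)])).round().tolist() for h in(20,40,82,122)])
a=cv2.imread('pics/w_k2.png');b=cv2.imread('pics/w_k3.png')
d=cv2.absdiff(a,b).max(2)>40
n,l,st,ce=cv2.connectedComponentsWithStats(cv2.dilate(d.astype(np.uint8),np.ones((3,3))))
for i in np.argsort(-st[1:,4])[:4]+1: print(st[i],ce[i].round())
A,B=[cv2.imread(f'pics/sc_{t}.png') for t in('k2','k3')]
D=cv2.absdiff(A,B).max(2)>30
for r in range(160,232,2): print(r,''.join('#' if D[r:r+2,c:c+2].any() else '.' for c in range(230,310,2)))
E
```

```text
0 [[255.0, 231.0], [255.0, 219.0], [255.0, 200.0], [255.0, 187.0]]
15 [[255.0, 224.0], [255.0, 206.0], [255.0, 177.0], [255.0, 156.0]]
30 [[255.0, 218.0], [255.0, 194.0], [255.0, 154.0], [255.0, 125.0]]
[ 225   99   70  131 5960] [257. 161.]
[340  98  37  95 957] [358. 148.]
[291 116  17 102 616] [298. 169.]
[427 205  56  39 606] [461. 230.]
160 ......##..#....#.........#..............
162 ........#......#.........#..............
164 ...............#.........#..............
166 ...............#.........#..............
168 ...............#........#...............
170 ................##...##.................
172 .................#..##..................
174 .................#####..................
176 ............###.######..................
178 ..........####.##.####..................
180 ..........###.####.##...................
182 ..........##.###...##...................
184 .........############...................
186 .........############...................
188 ........#############...................
190 .......###########.##...................
192 ........##########.##...........
[... 163 characters left out ...]
##########...............
202 ...............##########...............
204 ...............##########...............
206 ...............##########...............
208 ...............##########...............
210 .##............##########...............
212 #..............##########...............
214 ...........#...##########...............
216 ...............#########................
218 ...............#..#..#..................
220 ........................................
222 ........................................
224 ........................................
226 ........................................
228 #...#...................................
230 #.#.#...................................
```

```bash
python3 - <<'E'
from h import *
for n in('top0','t_b2','t_b1'):
    g=cv2.cvtColor(cv2.imread(f'pics/{n}.png'),cv2.COLOR_BGR2HSV)[...,1]  # wood saturated, tray not
    m=(g<45).astype(np.uint8)
    print(n,[ [int(c) for c in np.nonzero(m[r,225:310])[0][[0,-1]]+225] for r in(190,200,210,220)], [[int(c) for c in np.nonzero(m[165:285,x])[0][[0,-1]]+165] for x in(245,255,265,285)])
T=CAM['top'];i=cv2.imread('pics/t_b2.png')
# lid block top blob
g=cv2.cvtColor(i,6);m=((g[170:285,230:305]<85)).astype(np.uint8);n,l,st,ce=cv2.connectedComponentsWithStats(m);k=1+np.argmax(st[1:,4]);print(st[k],ce[k]+[230,170],onz(T,ce[k]+[230,170],45))
E
```

```text
top0 [[237, 309], [236, 297], [236, 297], [236, 297]] [[177, 284], [177, 270], [178, 270], [178, 271]]
t_b2 [[237, 309], [237, 297], [236, 297], [236, 297]] [[177, 284], [178, 270], [178, 270], [178, 271]]
t_b1 [[237, 309], [236, 297], [236, 297], [236, 297]] [[177, 238], [177, 236], [178, 233], [178, 230]]
[  18   58   37   38 1077] [266.25626741 246.4001857 ] [358.43614623 315.30648037  45.        ]
```

```bash

python3 -m inch '[{"offset":[0,0,0.3],"yaw":0},{"offset":[0,0,0.5],"yaw":0},{"offset":[0,0,0.6],"yaw":0},{"offset":[0,0,0.6],"yaw":0},{"offset":[0,0,0.5],"yaw":0}]' - 5| egrep 'pos|force:|wid'
python3 -m inch '[{"offset":[0,0,0.3],"yaw":0},{"offset":[0,0,0.2],"yaw":0},{"offset":[0,0,0.1],"yaw":0},{"offset":[0,0,0],"yaw":0},{"offset":[0,0,0],"yaw":0}]' | egrep 'pos|force:|wid'
python3 -m inch '[{"offset":[0,0,0.05],"yaw":0},{"offset":[0,0,0.05],"yaw":0},{"offset":[0,0,0],"yaw":0},{"offset":[0,0,0],"yaw":0}]' | egrep 'pos|force:|wid'
python3 -m inch '[{"offset":[0,0,0.05],"yaw":0},{"offset":[0,0,0],"yaw":0},{"offset":[0,0,0],"yaw":0}]' | egrep 'pos|force:|wid'
python3 -m inch '[{"offset":[0,0,0.05],"yaw":0},{"offset":[0,0,0],"yaw":0},{"offset":[0,0,0],"yaw":0}]' | egrep 'pos|force:|wid'
```

```text
eef_pos: [457.0, 312.5, 153.7]
force: [-0.2, 0.8, -2.5]
gripper_width: 0.136
finger_force: 5.0
eef_pos: [457.6, 312.7, 137.8]
force: [0.5, 0.8, -1.2]
gripper_width: 0.139
finger_force: 5.0
eef_pos: [457.4, 312.6, 134.3]
force: [-0.4, -0.1, -1.2]
gripper_width: 0.141
finger_force: 5.0
eef_pos: [457.4, 312.6, 132.8]
force: [0.2, -0.5, -0.4]
gripper_width: 0.139
finger_force: 5.0
eef_pos: [457.4, 312.6, 131.3]
force: [-0.2, 0.1, -0.7]
gripper_width: 0.136
finger_force: 5.0
```

```bash

python3 -m inch '[{"offset":[0,0,0.05],"yaw":0},{"offset":[0,0,0],"yaw":0},{"offset":[0,0,0],"yaw":0}]' - 4| egrep 'pos|force:|wid'
python3 -m inch '[{"offset":[0,0,0.05],"yaw":0},{"offset":[0,0,0],"yaw":0},{"offset":[0,0,0],"yaw":0}]' | egrep 'pos|force:|wid'
python3 -m inch '[{"offset":[0,0,0.05],"yaw":0},{"offset":[0,0,0],"yaw":0},{"offset":[0,0,0],"yaw":0}]' | egrep 'pos|force:|wid'
```

```text
eef_pos: [457.4, 312.6, 129.8]
force: [-0.3, 0.3, -1.6]
gripper_width: 0.138
finger_force: 4.0
eef_pos: [457.4, 312.6, 128.3]
force: [-0.1, -0.7, -2.3]
gripper_width: 0.132
finger_force: 4.0
eef_pos: [457.5, 312.6, 127.0]
force: [0.5, -0.3, 0.6]
gripper_width: 0.138
finger_force: 4.0
```

```bash

python3 -m inch '[{"offset":[0,0,0.04],"yaw":0},{"offset":[0,0,0],"yaw":0},{"offset":[0,0,0],"yaw":0}]' | egrep 'pos|force:|wid'
python3 -m inch '[{"offset":[0,0,0.04],"yaw":0},{"offset":[0,0,0],"yaw":0},{"offset":[0,0,0],"yaw":0}]' | egrep 'pos|force:|wid'
```

```text
eef_pos: [457.7, 312.7, 126.1]
force: [0.8, -0.9, 5.6]
gripper_width: 0.137
finger_force: 4.0
eef_pos: [457.6, 312.6, 124.7]
force: [-0.1, 0.1, 4.8]
gripper_width: 0.133
finger_force: 4.0
```

```bash

python3 -m inch '[{"offset":[0,0,-0.04],"yaw":0},{"offset":[0,0,0],"yaw":0},{"offset":[0,0,0],"yaw":0}]' - 3 | egrep 'pos|force:|wid'
python3 -m inch '[{"offset":[0,0,0],"yaw":0},{"offset":[0,0,0],"yaw":0},{"offset":[0,0,0],"yaw":0}]' 30 | egrep 'pos|force:|wid'
python3 -m inch '[{"offset":[0,0,0],"yaw":0},{"offset":[0,0,0],"yaw":0},{"offset":[0,0,-0.5],"yaw":0},{"offset":[0,0,-1],"yaw":0},{"offset":[0,0,-1],"yaw":0}]' 50 | egrep 'pos|force:|wid'
python3 -m inch '[{"offset":[0,0,-1],"yaw":0},{"offset":[-1,0,-1],"yaw":0},{"offset":[-1,0,0],"yaw":0},{"offset":[-1,0,0],"yaw":0},{"offset":[-1,0,0],"yaw":0}]' | egrep 'pos|force:|wid'
python3 -m inch '[{"offset":[-1,0,0],"yaw":0},{"offset":[-1,0,0],"yaw":0},{"offset":[-1,0,0],"yaw":0},{"offset":[0,0,0],"yaw":0},{"offset":[0,0,0],"yaw":0}]' | egrep 't:|pos|force:'
python3 two.py e1
python3 - <<'E'
from h import *
A=cv2.imread('pics/sc_b2.png');B=cv2.imread('pics/sc_e1.png');D=cv2.absdiff(A,B).max(2)>40
for c in('scene','top'):
  print(c,[proj(CAM[c],(457.5,314.7,z)).round().tolist() for z in(2,42,100,138)])
for r in range(174,262,3): print(r,''.join('#' if D[r:r+3,x:x+3].any() else '.' for x in range(225,330,3)))
for n in('t_e1',):
    g=cv2.cvtColor(cv2.imread(f'pics/{n}.png'),cv2.COLOR_BGR2HSV)[...,1];m=(g<45)
    print(n,[[int(c) for c in np.nonzero(m[r,225:310])[0][[0,-1]]+225] for r in(190,200,210,220)], [[int(c) for c in np.nonzero(m[165:285,x])[0][[0,-1]]+165] for x in(245,255,265,285)])
A=cv2.imread('pics/t_b2.png');B=cv2.imread('pics/t_e1.png');D=cv2.absdiff(A,B).max(2)>40
for r in range(165,280,3): print(r,''.join('#' if D[r:r+3,x:x+3].any() else '.' for x in range(225,315,3)))
E
```

```text
eef_pos: [457.1, 312.6, 125.2]
force: [0.7, -0.1, -1.2]
gripper_width: 0.135
finger_force: 3.0
eef_pos: [457.4, 312.6, 125.7]
force: [0.1, 0.2, 1.1]
gripper_width: 0.34
finger_force: 0.0
eef_pos: [457.2, 312.5, 201.3]
force: [1.6, 0.5, 0.8]
gripper_width: 0.565
finger_force: 0.0
eef_pos: [457.4, 191.5, 260.9]
force: [0.2, -0.6, 0.7]
gripper_width: 0.564
finger_force: 0.0
t: 40.05
eef_pos: [457.8, 102.5, 260.7]
eef_rot: [[-0.001, 1.0, 0.0], [1.0, 0.001, 0.0], [0.0, 0.0, -1.0]]
force: [-0.9, 0.5, -0.1]
finger_force: 0.0
[457.8 102.5 260.7] 49.882108645776114 [-0.9  0.5 -0.1]
scene [[267.0, 243.0], [268.0, 232.0], [268.0, 214.0], [269.0, 201.0]]
top [[266.0, 204.0], [267.0, 201.0], [268.0, 195.0], [269.0, 190.0]]
174 .........................#...######
177 .........................##.#######
180 ........................##########.
183 .......................###########.
186 ....................####..#########
189 ...................####....########
192 ...................##.##...########
195 ....................#.##....#######
198 ..............##.....#.##....######
201 .............###
[... 1587 characters left out ...]

222 ......####################....
225 ......###############.####....
228 ......###############.#.##....
231 ......###############.#.##....
234 ......###############...##....
237 ......###############...##....
240 ......###############...######
243 ......##.###########....######
246 .......#.############...######
249 .......##############...######
252 .......##.###########...######
255 .......###.##########...######
258 .......###.##########...######
261 .......###############..######
264 .......###############..######
267 .......################.######
270 .......################.#####.
273 .......###############....###.
276 .......###############....####
279 ........#############...######
```

```bash
python3 - <<'E'
from h import *
g={}
for c,f,(x0,x1,y0,y1) in(('scene','sc',(250,290,185,230)),('top','t',(250,290,178,215))):
    im=cv2.cvtColor(cv2.imread(f'pics/{f}_e1.png'),6)[y0:y1,x0:x1];m=(im<50).astype(np.uint8)
    n,l,st,ce=cv2.connectedComponentsWithStats(m);k=1+np.argmax(st[1:,4]);print(c,st[k]+[x0,y0,0,0,0],ce[k]+[x0,y0]);g[c]=ce[k]+[x0,y0]
print(tri([(CAM['scene'],g['scene']),(CAM['top'],g['top'])]))
for c in('scene','top'): print(c,[proj(CAM[c],(457.5,314.7,z)).round(1).tolist() for z in(101,119,138)])
# bystanders
for f in('top',):
    a=cv2.imread('pics/top0.png');b=cv2.imread('pics/t_e1.png')
    for n,p in dict(ja=(199,231),jb=(198,258),brush=(203,175)).items():
        x,y=p;t=a[y-9:y+10,x-9:x+10];r=cv2.matchTemplate(b[y-17:y+18,x-17:x+18],t,5);print(n,cv2.minMaxLoc(r)[1],np.array(cv2.minMaxLoc(r)[3])-8)
E
```

```text
scene [253 198  21  19 120] [268.28333333 207.625     ]
top [267 189  11  10  79] [272.05063291 193.34177215]
(array([453.13649157, 308.24019076, 124.7766125 ]), [1.3, 1.3])
scene [[268.3, 213.4], [268.5, 207.5], [268.7, 201.1]]
top [[268.1, 194.4], [268.5, 192.3], [268.9, 190.1]]
ja 0.9786701202392578 [0 0]
jb 0.9959983229637146 [0 0]
brush 0.9994162917137146 [0 0]
```

```bash
python3 - <<'E'
from h import *
T=CAM['top']
print('lid low edge',onz(T,(266,265.5),2),'want',proj(T,(322.5,314.7,2)),'cols y', onz(T,(247.5,249),18)[1],onz(T,(284.5,249),18)[1])
g=cv2.cvtColor(cv2.imread('pics/t_b2.png'),6); print([int(v) for v in g[222:276,262]])
print([proj(T,(363.5-41,314.7,z)).round(1)[1] for z in(2,33)],[proj(T,(363.5+41,314.7,z)).round(1)[1] for z in(2,33)])
print('tray inner wall',proj(T,(410.5-94,314.7,2)))
E
```

```text
lid low edge [322.01653506 313.97384401   2.        ] want [265.77028041 265.27614295] cols y 354.76124993488077 274.9925101774218
[163, 163, 163, 162, 153, 125, 93, 80, 79, 79, 79, 80, 66, 60, 69, 78, 81, 79, 79, 79, 80, 81, 79, 80, 82, 81, 81, 81, 79, 82, 81, 83, 82, 80, 75, 63, 47, 44, 64, 80, 82, 75, 64, 90, 134, 130, 93, 121, 128, 88, 84, 85, 83, 84]
[np.float64(265.3), np.float64(264.1)] [np.float64(227.9), np.float64(225.6)]
tray inner wall [265.74148646 268.06703545]
```

Lid is centred to within about 1 mm, the basket is upright and the other things are unmoved, so I'm handing in.

```bash
python3 -c "
from bench import sign_off
print(sign_off())"
```

```text
the job is handed in; nothing more can be done
None
```

The job is handed in, at about 40 s: the lid was pressed, turned free and laid flat in the near half of the tray, and the basket stands upright in the far half; in the last camera images the tray, both pigment jars and the brush had not moved (the charcoal box was not checked).

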